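Post a spent battery through the collection bin's flap

TASK

A spent camera battery lies on the ledge of the battery collection bin. Push the bin's self-closing flap open with one finger and, while that finger keeps it open, push the battery along the ledge with the other finger until it drops through into the bin; then come away so that the flap swings shut. Do not force the battery against the flap or lift it off the ledge, and leave the other things on the ledge and on the desk where they are.

Things in the scene. Friction and masses are not known exactly. Their poses are not given: they have to be found in the camera images.
- bin: grey plastic battery collection bin fixed to the desk, 270 mm long (x) by 240 mm wide (y). Origin on the desk under the middle of its ledge's inner lip; x points level from the ledge into the bin (pushing direction), z up. Inside: x 0 to 114, y -114 to 114 mm, floor 6 mm above the desk. Its highest part, a bar behind the flap's hinge (x 102 to 120 mm), tops out at z = 170 mm
- lip (a point): middle of the ledge's inner lip, on the ledge's top face, 120 mm above the desk. The flat ledge runs from here back to x = -144 mm (bin's x) and 114 mm to either side (y), with an 8 mm high rim at sides and back. The shut flap's lower edge lies at the lip; beyond the lip is the bin's inside
- hinge (a point): middle of the flap's hinge line (along the bin's y), at the flap's upper edge, 99 mm beyond the lip and 48 mm above it. The cheeks beside the flap slope with it; above the flap is open space
- flap (a joint): angle of the sloping aluminium flap over the mouth (110 mm hinge to lower edge, 220 mm wide, 4 mm thick): 0 shut (26 degrees up from lip to hinge), growing to 1.0 as its lower edge goes in and down. A spring shuts it, 3 to 8 N at a finger. A fingertip 5 to 10 mm above ledge level, moved along the bin's x, wedges it open: 0.13 rad when 37 mm past the lip, 0.6 at 77 mm
- battery: the same battery; origin under its centre
- battery_mid (a point): centre of the spent camera battery: loose black plastic block, 40 mm (its x) by 32 mm (its y) by 20 mm high, about 70 g, lying flat on the ledge, long side roughly along the bin's x. It drops through by itself once its centre has passed the lip with the flap held open at 0.4 rad or more; against a flap less open it may jam or ride up
- lens_cap: loose black lens cap, a disc 46 mm across and 9 mm thick, in one back corner of the ledge; to be left alone. Origin under its centre
- card_case: loose white memory-card case, 38 x 34 x 11 mm, in the other back corner of the ledge; to be left alone. Origin under its centre
- mug: white mug on the desk, 80 mm across, 95 mm high; to be left alone. Origin under its centre
- mouse: black computer mouse on the desk, about 80 x 62 x 34 mm; to be left alone. Origin under it
- tape: roll of clear tape lying on the desk, 90 mm across, 24 mm high; to be left alone. Origin under its centre
- stapler: black stapler on the desk, 130 x 36 x 38 mm; to be left alone. Origin under its centre
- parcel: cardboard box on the desk, 150 x 110 x 60 mm; to be left alone. Origin under its centre

How it is judged (in metres and radians):
On the way, in this order (a step that is already met when the one before it is completed fails the run):
1. a finger has pushed the flap open while the battery is still on the ledge and not touching the flap (value of joint flap above 0.12 rad and z of battery_mid in the frame of bin above 0.12 m and contact force between battery and flap below 0.1 N and contact force between the fingers and flap above 0.2 N).
2. the battery has gone down through the mouth while a finger holds the flap open (z of battery_mid in the frame of bin between 0 and 0.08 m and x of battery_mid in the frame of bin between -0.005 and 0.12 m and y of battery_mid in the frame of bin between -0.118 and 0.118 m and value of joint flap above 0.12 rad and contact force between the fingers and flap above 0.2 N).
At the end, for the whole second after the job is handed in: the battery lies at rest inside the bin (its centre within the walls, beyond the lip and at least 40 mm below the ledge's top), the flap is shut to within 0.06 rad, and the lens cap and card case are within 15 mm and the things on the desk within 20 mm of where they were (z of battery_mid in the frame of bin between 0 and 0.08 m and x of battery_mid in the frame of bin between -0.005 and 0.12 m and y of battery_mid in the frame of bin between -0.118 and 0.118 m and value of joint flap below 0.06 rad and linear speed of battery below 0.03 m/s and distance of each of lens_cap, card_case from where it was at the start of the episode below 0.015 m and distance of each of mug, mouse, tape, stapler, parcel from where it was at the start of the episode below 0.02 m); the robot touches nothing.
It fails at once if the battery is forced against the flap (more than 10 N between them) (contact force between battery and flap above 10 N).
It fails at once if the battery is lifted (its centre more than 20 mm above where it lay on the ledge) (z of battery_mid in the frame of bin above 0.15 m).
It fails at once if the lens cap or card case on the ledge is moved by more than 15 mm (distance of any of lens_cap, card_case from where it was at the start of the episode above 0.015 m).
It fails at once if a thing on the desk is moved by more than 20 mm (distance of any of mug, mouse, tape, stapler, parcel from where it was at the start of the episode above 0.02 m).
It also fails if it takes over 32 s, if anything falls off the work surface, if the arm or the gripper's body presses on something with over 40 N, if the wrist force passes 120 N, or if a joint passes its speed limit or range.

ROBOT

A 6-joint arm with a two-finger parallel gripper is mounted at the origin on the work surface. World frame = base frame: x ahead of the robot, y to its left, z up, the work surface at z = 0. Lengths are in m, angles in degrees, forces in N, time in s.
With the tool pointing down it reaches from about 0.3 to 0.75 m from the base axis. Payload 8.5 kg.
Tool frame: the origin (TCP) lies midway between the tips of the shut fingers; the grasp point (between the pads) lies 19 mm behind it; z points along the fingers, y is the direction in which the jaws open and shut (so a half turn about z gives the same grasp; the last joint's range is limited). The gripper opens to 85 mm and grips with 20 to 120 N. Pads are 22 mm wide; open, the fingers measure 114 mm over their backs; the gripper's body (76 mm by 85 mm) begins 54 mm behind the grasp point. The pads swing forward as they close: fully open they stand 13 mm farther back than shut.
Start: joints at [-87.049, 21.807, 74.336, -0, 83.858, -12.336], TCP at [0.145, -0.531, 0.231] pointing down, gripper open.
Joint ranges: [-178.18, 178.18], [-50.72, 133.34], [12.68, 142.11], [-81.47, 261.47], [9.98, 163.14], [-165.26, 165.26]. Speed limits (degrees/s): [136.94, 136.94, 180, 180, 180, 180].

INTERFACE

Orientations are given as a 3x3 rotation matrix whose columns are the frame's x, y, z axes.
In Python, from rig import env, eyes, close_job gives the robot as it stands.
- The arm moves only by the tool jog_arm, never from a script. Its argument "deltas" is one flat list of numbers, 7 for each row, row after row: the shift along the tool's x, y, z in units of 0.75 m (1.0 is 0.75 m), then the turn, a rotation vector about the tool's x, y, z in units of 180 degrees (1.0 is 180 degrees), then the gripper command: -1 is fully open, 1 is shut, values between are in proportion. In form: [dx, dy, dz, ax, ay, az, fingers, dx, dy, dz, ax, ay, az, fingers, ...]. A call has 1 to 12 rows; each row is the pose to reach, as a shift and turn from the pose commanded when the call began, along the tool's axes at that moment, turning the shorter way round; what a row does not reach only later rows make up. A row lasts 1/12 s, in which the tool goes at most 41.7 mm and 7.16 degrees, less where a joint would pass 70% of its speed; a pose out of reach is approached as far as the arm can. A call with a number of a shift or a turn outside -1 to 1 is refused whole. A call with a gripper value outside its range is refused whole. The fingers move at their own pace and stop on an object; "grip_force" is the grip in N (left out, the last holds). Time passes only in rows, so rows that repeat a pose let the fingers close. It gives the time, the measured TCP pose, the force and the opening at its end, in the units of the state.
- env.observe(): the state, without advancing time (a new reading comes with each control period).
- eyes.get_image(name): name is "side" or "top"; returns the picture (384x512x3 uint8, red, green, blue); there is no depth.
- eyes.camera_params(name): a dict with "intrinsics" (3x3 intrinsics, pixels), "R" (3x3) and "t" (3): a world point X has camera coordinates R X + t. Camera axes: x right, y down, z forward; pixel columns grow to the right and rows downward; lengths in m; the calibration is good to about 2 mm. A picture is of the moment at which its call begins. camera_params takes no time and is no camera call.
- close_job(): hands the job in, once; it reports no verdict.
The state is a dict: "time_s": time; "q": joint angles; "qvel": joint speeds; "joint_efforts": joint torques, N m; "position": TCP position; "tool_rot": TCP orientation; "ft_force": force on the tool from outside, world axes, zero at the start; "wrist_torque": the same for the moment, N m; "grip_width": finger opening in m.
Only numpy, scipy, OpenCV 4.12 (cv2) and the standard library are available. Lean on these libraries where they do the work, as an engineer would, in place of code of your own. Each camera call takes 0.05 s, during which the arm holds its last target.

## Working session

There is one attempt and no reset: what is moved stays moved. The work goes in short steps, Python scripts to look and compute and a tool call to move; the robot and the scene stay as the last step left them, time stands still between calls to the robot, and variables do not carry over. Pictures are saved under pics/ and viewed, and the job is handed in when it is done.

Besides the shell and the picture viewer there is one more tool, called after "Call:" as a command line: name --argument value ..., lists and objects as JSON in quotes. jog_arm: Moves the arm, as the interface text tells. Its arguments: {"type":"object","properties":{"deltas":{"type":"array"},"grip_force":{"type":"number"}},"required":["deltas"]}

```bash
mkdir -p pics; ls
python3 - <<'E'
from rig import env,eyes
import cv2,json
for n in("side","top"):
    im=eyes.get_image(n); cv2.imwrite(f"pics/{n}0.png",im[:,:,::-1])
    p=eyes.camera_params(n); print(n,p)
print(env.observe())
E
```

```text
pics
side {'intrinsics': array([[373.27497666,   0.        , 254.72454498],
       [  0.        , 373.27497666, 194.57057364],
       [  0.        ,   0.        ,   1.        ]]), 'R': array([[ 0.9818064 , -0.18913184, -0.01689195],
       [-0.10420689, -0.46230354, -0.88057729],
       [ 0.15873599,  0.86631667, -0.47360142]]), 't': array([-0.52553554,  0.17791874,  0.9525088 ])}
top {'intrinsics': array([[404.92774433,   0.        , 253.18654237],
       [  0.        , 404.92774433, 191.81773189],
       [  0.        ,   0.        ,   1.        ]]), 'R': array([[-0.01406645, -0.99982148,  0.01261492],
       [-0.99027507,  0.01218355, -0.1385888 ],
       [ 0.13841036, -0.0144417 , -0.99026966]]), 't': array([0.00636163, 0.55933797, 1.2012364 ])}
{'time_s': 0.1, 'q': array([-8.70500135e+01,  2.18378308e+01,  7.43775445e+01,  1.11262523e-03,
        8.38589826e+01, -1.23343843e+01]), 'qvel': array([ 0.08267858,  0.00535935, -0.03605566, -0.07060867,  0.04382298,
        0.03203858]), 'joint_efforts': array([ 2.90193013e-03, -4.49219906e+01, -2.31657743e+01, -1.75260070e-04,
        3.72440438e-03, -8.59069530e-06]), 'position': array([ 0.14498778, -0.53028431,  0.23078383]), 'tool_rot': array([[ 9.64629920e-01,  2.63607881e-01, -4.75078651e-05],
       [ 2.63607719e-01, -9.64629093e-01,  1.29706488e-03],
       [ 2.96089057e-04, -1.26371104e-03, -9.99999158e-01]]), 'ft_force': array([-0.07803051,  0.04159924,  0.0930322 ]), 'wrist_torque': array([-0.00090011, -0.00895517,  0.00616085]), 'grip_width': 0.08533611979789953}
```

View pics/side0.png

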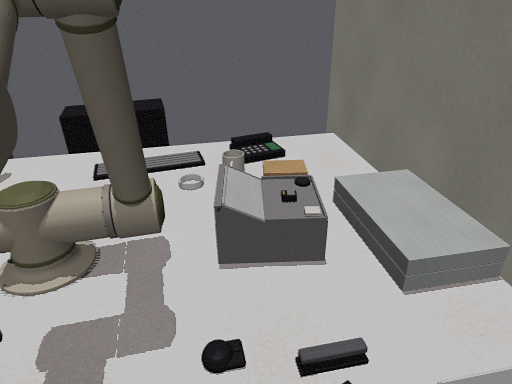

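View pics/top0.png

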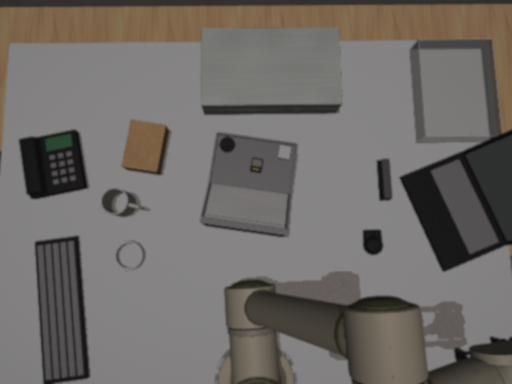

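Run:
```python
import cv2
a=cv2.imread("pics/top0.png")[125:245,190:310]; cv2.imwrite("pics/topc.png",cv2.resize(a,None,fx=5,fy=5,interpolation=cv2.INTER_CUBIC))
a=cv2.imread("pics/side0.png")[155:275,200:340]; cv2.imwrite("pics/sidec.png",cv2.resize(a,None,fx=5,fy=5,interpolation=cv2.INTER_CUBIC))
```

```text
(no output)
```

View pics/topc.png

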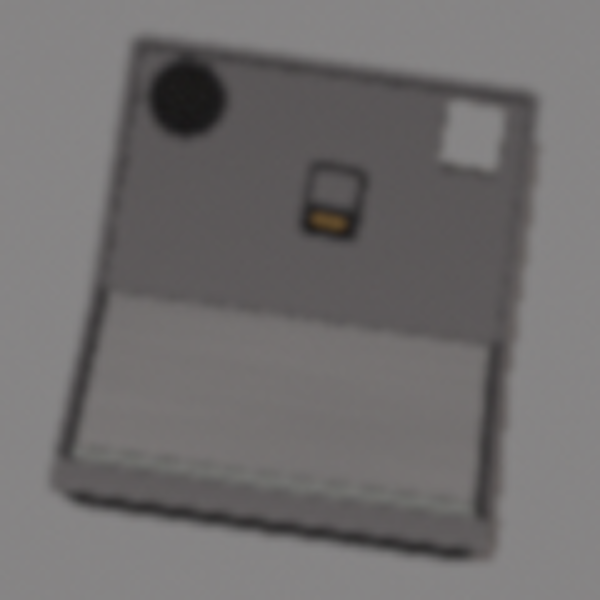

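View pics/sidec.png

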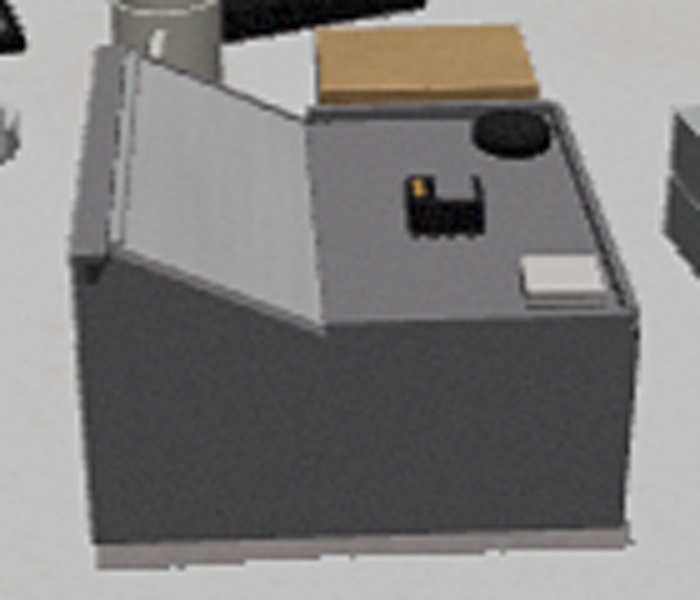

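```bash
cat > h.py <<'E'
import numpy as np
from rig import eyes
P={n:eyes.camera_params(n) for n in("side","top")}
def proj(n,X):
    p=P[n];c=p["R"]@np.asarray(X,float)+p["t"];u=p["intrinsics"]@c;return u[:2]/u[2]
def ray(n,uv,z):
    p=P[n];d=p["R"].T@np.linalg.solve(p["intrinsics"],[uv[0],uv[1],1]);c=-p["R"].T@p["t"]
    return c+d*(z-c[2])/d[2]
OFF={"top":(190,125),"side":(200,155)}
def crop(n,a,b): return ((a+.5)/5-.5+OFF[n][0],(b+.5)/5-.5+OFF[n][1])
E
cat > fit.py <<'E'
from h import *
from scipy.optimize import least_squares
obs=[("top",(110,292),(0,-.110,.122)),("top",(492,343),(0,.110,.122)),("top",(135,40),(-.150,-.120,.128)),("top",(537,95),(-.150,.120,.128)),
("side",(555,102),(-.150,-.120,.128)),("side",(637,310),(-.150,.120,.128)),("side",(323,332),(0,.120,.120)),("side",(627,530),(-.150,.120,0)),("side",(95,543),(.120,.120,0))]
def b2w(q,p):
    c,s=np.cos(q[2]),np.sin(q[2]);return np.array([q[0]+c*p[0]-s*p[1],q[1]+s*p[0]+c*p[1],p[2]])
f=lambda q:np.concatenate([proj(n,b2w(q,X))-crop(n,*uv) for n,uv,X in obs])
r=least_squares(f,[.45,0,3.14],loss="soft_l1")
Q=r.x
if __name__=="__main__":
    print(Q,np.degrees(Q[2]));print(f(Q).reshape(-1,2).round(2))
    for n in P: print(n,-P[n]["R"].T@P[n]["t"])
    c,s=np.cos(Q[2]),np.sin(Q[2]);Ri=np.array([[c,s],[-s,c]])
    for n,pts in (("top",[(315,160),(368,172),(355,240),(300,230)]),("side",[(412,176),(480,176),(485,215),(410,207)])):
        for uv in pts:
            w=ray(n,crop(n,*uv),.14);print(n,uv,w.round(4),(Ri@(w[:2]-Q[:2])).round(4))
    for uv,z in (((187,97),.129),((472,134),.131)):
        w=ray("top",crop("top",*uv),z);print(w.round(4),(Ri@(w[:2]-Q[:2])).round(4))
E
python3 fit.py
```

```text
[0.55851637 0.01063083 2.98904996] 171.25994757733167
[[-0.2  -0.18]
 [-0.39  0.26]
 [-0.91 -1.2 ]
 [ 0.78 -0.8 ]
 [-0.19 -0.65]
 [ 0.47  0.63]
 [ 0.32  1.26]
 [-1.32 -0.46]
 [-1.36  0.92]]
side [ 0.38331709 -0.84231729  0.5989034 ]
top [0.38772437 0.01689366 1.26698569]
top (315, 160) [0.6464 0.0007 0.14  ] [-0.0884 -0.0035]
top (368, 172) [ 0.6391 -0.0293  0.14  ] [-0.0857  0.0273]
top (355, 240) [ 0.5999 -0.0213  0.14  ] [-0.0458  0.0253]
top (300, 230) [0.606  0.0098 0.14  ] [-0.0471 -0.0064]
side (412, 176) [0.6128 0.0074 0.14  ] [-0.0541 -0.0051]
side (480, 176) [ 6.478e-01 -5.000e-04  1.400e-01] [-0.09   -0.0026]
side (485, 215) [ 0.6382 -0.0424  0.14  ] [-0.0868  0.0403]
side (410, 207) [ 0.6031 -0.0257  0.14  ] [-0.0496  0.0291]
[0.6869 0.0738 0.129 ] [-0.1173 -0.082 ]
[ 0.6628 -0.0899  0.131 ] [-0.1183  0.0836]
```

```bash
cat > plan.py <<'E'
import sys
from fit import *
from rig import env
from scipy.spatial.transform import Rotation as Ro
def plan(bx,by,z):
    s=env.observe();T=s["tool_rot"];p=s["position"]
    w=b2w(Q,(bx,by,z));w[2]=z
    c,sn=np.cos(Q[2]),np.sin(Q[2]);y=-np.array([c,sn,0]);zz=np.array([0,0,-1.]);x=np.cross(y,zz)
    G=np.stack([x,y,zz],1)
    print("world",w.round(4),"shift",(T.T@(w-p)/.75).round(4),"turn",(Ro.from_matrix(T.T@G).as_rotvec()/np.pi).round(4),"now bin",binp(p).round(4),"f",s["ft_force"].round(2),"t",s["time_s"],"w",s["grip_width"])
def binp(p):
    c,s=np.cos(Q[2]),np.sin(Q[2]);return np.array([*(np.array([[c,s],[-s,c]])@(p[:2]-Q[:2])),p[2]])
if __name__=="__main__": plan(*map(float,sys.argv[1:4]))
E
python3 plan.py -.0545 .011 .21
```

```text
world [ 0.6107 -0.0085  0.21  ] shift [ 0.7824 -0.5073  0.0286] turn [-3.000e-04 -3.000e-04 -3.665e-01] now bin [0.3265 0.5975 0.2308] f [-0.08  0.04  0.09] t 0.1 w 0.08533611979789953
```

Call:
jog_arm --deltas '[0.7824, -0.5073, 0, 0, 0, -0.3665, -1, 0.7824, -0.5073, 0, 0, 0, -0.3665, -1, 0.7824, -0.5073, 0, 0, 0, -0.3665, -1, 0.7824, -0.5073, 0, 0, 0, -0.3665, -1, 0.7824, -0.5073, 0, 0, 0, -0.3665, -1, 0.7824, -0.5073, 0, 0, 0, -0.3665, -1, 0.7824, -0.5073, 0, 0, 0, -0.3665, -1, 0.7824, -0.5073, 0, 0, 0, -0.3665, -1, 0.7824, -0.5073, 0, 0, 0, -0.3665, -1, 0.7824, -0.5073, 0, 0, 0, -0.3665, -1, 0.7824, -0.5073, 0, 0, 0, -0.3665, -1, 0.7824, -0.5073, 0, 0, 0, -0.3665, -1]'

```text
time_s: 1.1
position: [0.4789, -0.1555, 0.2312]
tool_rot: [[0.152, 0.988, -0.0], [0.988, -0.152, 0.0], [0.0, -0.0, -1.0]]
ft_force: [0.3, -1.6, 0.6]
grip_width: 0.0853
```

```bash
python3 plan.py -.0545 .011 .21
```

```text
world [ 0.6107 -0.0085  0.21  ] shift [0.2204 0.144  0.0282] turn [-0.0001 -0.      0.    ] now bin [0.0534 0.1763 0.2312] f [ 0.31 -1.62  0.64] t 1.1 w 0.08531359878572142
```

Call:
jog_arm --deltas '[0.22, 0.144, 0, 0, 0, 0, -1, 0.22, 0.144, 0, 0, 0, 0, -1, 0.22, 0.144, 0, 0, 0, 0, -1, 0.22, 0.144, 0, 0, 0, 0, -1, 0.22, 0.144, 0, 0, 0, 0, -1, 0.22, 0.144, 0, 0, 0, 0, -1, 0.22, 0.144, 0, 0, 0, 0, -1, 0.22, 0.144, 0, 0, 0, 0, -1]'

```text
time_s: 1.77
position: [0.6094, -0.0112, 0.2309]
tool_rot: [[0.152, 0.988, -0.001], [0.988, -0.152, -0.0], [-0.0, -0.001, -1.0]]
ft_force: [-0.3, -0.1, 0.8]
grip_width: 0.0852
```

```bash
python3 plan.py -.0545 .011 .15
```

```text
world [ 0.6107 -0.0085  0.15  ] shift [0.0038 0.0013 0.1079] turn [-0.0003  0.0001 -0.    ] now bin [-0.0536  0.0138  0.2309] f [-0.28 -0.13  0.77] t 1.7667 w 0.08518323446449604
```

Call:
jog_arm --deltas '[0.004, 0.001, 0.05, 0, 0, 0, -1, 0.004, 0.001, 0.1, 0, 0, 0, -1, 0.004, 0.001, 0.1, 0, 0, 0, -1, 0.004, 0.001, 0.1, 0, 0, 0, -1, 0.004, 0.001, 0.1, 0, 0, 0, -1, 0.004, 0.001, 0.1, 0, 0, 0, -1]'

```text
time_s: 2.27
position: [0.6119, -0.0087, 0.159]
tool_rot: [[0.153, 0.988, 0.004], [0.988, -0.153, -0.001], [-0.0, 0.004, -1.0]]
ft_force: [0.5, 1.1, 0.3]
grip_width: 0.0856
```

```bash
python3 plan.py -.0545 .011 .12
python3 - <<'E'
from rig import env,eyes
import cv2
for n,(x,y) in (("side",(200,135)),("top",(190,125))):
    im=eyes.get_image(n)[y:y+120,x:x+140,::-1]; cv2.imwrite(f"pics/{n}1.png",cv2.resize(im,None,fx=5,fy=5,interpolation=cv2.INTER_CUBIC))
E
```

```text
world [ 0.6107 -0.0085  0.12  ] shift [ 0.     -0.0018  0.052 ] turn [ 0.0014  0.0001 -0.0002] now bin [-0.0557  0.011   0.159 ] f [0.55 1.13 0.34] t 2.2667 w 0.08562190912564817
```

View pics/side1.png

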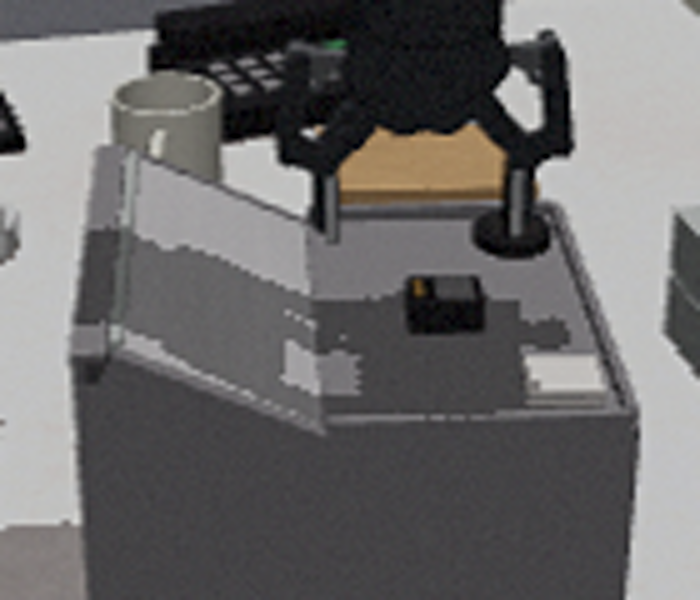

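View pics/top1.png

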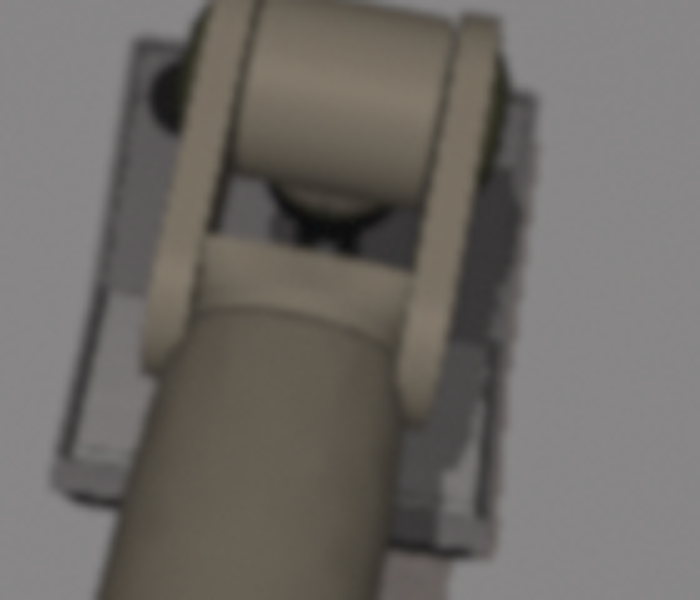

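Run:
```python
from fit import *
m=-.0557
for z in (.172,.159):
  for x in (m+.0427+.0145,m+.0427+.007,m+.0427,m-.0427,m-.0427-.007,m-.0427-.0145):
    print(z,round(x,4),[((proj("side",b2w(Q,(x,.011+d,z)))-(200,135)+.5)*5-.5).round(0).tolist() for d in(-.011,.011)])
for x in(-.048,-.088): print([((proj("side",b2w(Q,(x,.011+d,.14)))-(200,135)+.5)*5-.5).round(0).tolist() for d in(-.016,.016)])
```

```text
0.172 0.0015 [[307.0, 229.0], [310.0, 248.0]]
0.172 -0.006 [[322.0, 229.0], [324.0, 248.0]]
0.172 -0.013 [[335.0, 228.0], [338.0, 247.0]]
0.172 -0.0984 [[499.0, 223.0], [505.0, 242.0]]
0.172 -0.1054 [[512.0, 223.0], [519.0, 242.0]]
0.172 -0.1129 [[527.0, 222.0], [533.0, 241.0]]
0.159 0.0015 [[307.0, 252.0], [310.0, 271.0]]
0.159 -0.006 [[322.0, 251.0], [324.0, 271.0]]
0.159 -0.013 [[335.0, 251.0], [338.0, 270.0]]
0.159 -0.0984 [[498.0, 246.0], [504.0, 265.0]]
0.159 -0.1054 [[511.0, 245.0], [518.0, 264.0]]
0.159 -0.1129 [[525.0, 245.0], [532.0, 264.0]]
[[400.0, 276.0], [406.0, 305.0]]
[[476.0, 274.0], [484.0, 303.0]]
```

Call:
jog_arm --deltas '[0, 0, 0.02, 0, 0, 0, -1, 0, 0, 0.035, 0, 0, 0, -1, 0, 0, 0.045, 0, 0, 0, -1, 0, 0, 0.053, 0, 0, 0, -1, 0, 0, 0.053, 0, 0, 0, -1, 0, 0, 0.053, 0, 0, 0, -1]'

```text
time_s: 2.87
position: [0.6112, -0.008, 0.117]
tool_rot: [[0.152, 0.988, 0.001], [0.988, -0.152, -0.0], [-0.0, 0.001, -1.0]]
ft_force: [-0.6, -0.2, -0.2]
grip_width: 0.0855
```

```bash
python3 plan.py -.0545 .011 .115
python3 - <<'E'
from rig import env,eyes
import cv2
for n,(x,y) in (("side",(200,135)),):
    im=eyes.get_image(n)[y:y+120,x:x+140,::-1]; cv2.imwrite(f"pics/{n}2.png",cv2.resize(im,None,fx=5,fy=5,interpolation=cv2.INTER_CUBIC))
E
```

```text
world [ 0.6107 -0.0085  0.115 ] shift [-0.0007 -0.0006  0.0027] turn [ 0.0002  0.     -0.    ] now bin [-0.0549  0.0104  0.117 ] f [-0.61 -0.24 -0.25] t 2.8667 w 0.08549726983460043
```

View pics/side2.png

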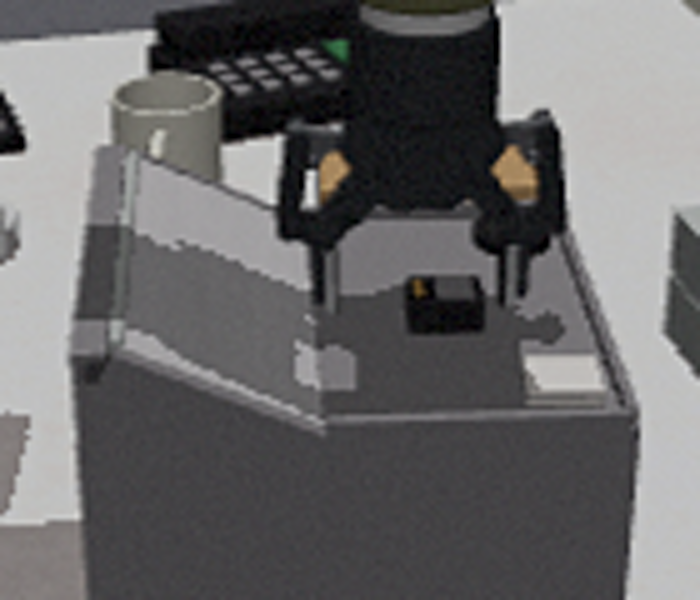

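Call:
jog_arm --deltas '[0, 0, 0.005, 0, 0, 0, -1, 0, -0.005, 0.005, 0, 0, 0, -1, 0, -0.01, 0.005, 0, 0, 0, -1, 0, -0.016, 0.005, 0, 0, 0, -1, 0, -0.022, 0.005, 0, 0, 0, -1, 0, -0.028, 0.005, 0, 0, 0, -1, 0, -0.034, 0.005, 0, 0, 0, -1, 0, -0.04, 0.005, 0, 0, 0, -1, 0, -0.046, 0.005, 0, 0, 0, -1, 0, -0.052, 0.005, 0, 0, 0, -1, 0, -0.058, 0.005, 0, 0, 0, -1, 0, -0.058, 0.005, 0, 0, 0, -1]'

```text
time_s: 3.92
position: [0.5673, -0.0013, 0.113]
tool_rot: [[0.152, 0.988, -0.0], [0.988, -0.152, -0.0], [-0.0, -0.0, -1.0]]
ft_force: [1.9, -0.3, 3.0]
grip_width: 0.0852
```

```bash
python3 plan.py -.0545 .011 .115
python3 - <<'E'
from rig import env,eyes
import cv2
for n,(x,y) in (("side",(200,135)),):
    im=eyes.get_image(n)[y:y+120,x:x+140,::-1]; cv2.imwrite(f"pics/{n}3.png",cv2.resize(im,None,fx=5,fy=5,interpolation=cv2.INTER_CUBIC))
E
```

```text
world [ 0.6107 -0.0085  0.115 ] shift [-0.0007  0.0586 -0.0027] turn [-0.0001  0.      0.    ] now bin [-0.0105  0.0105  0.113 ] f [ 1.93 -0.3   3.04] t 3.9167 w 0.08516216859468664
```

View pics/side3.png

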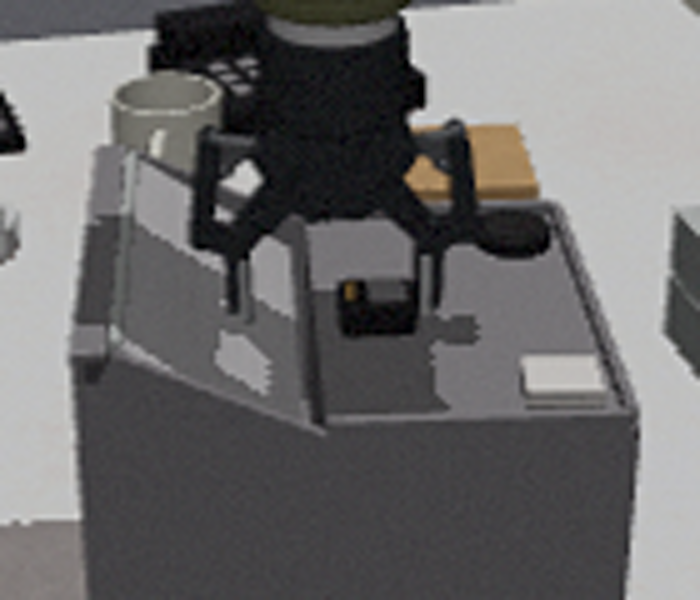

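Call:
jog_arm --deltas '[0, -0.004, 0, 0, 0, 0, -1, 0, -0.008, 0, 0, 0, 0, -1, 0, -0.012, 0, 0, 0, 0, -1, 0, -0.016, 0, 0, 0, 0, -1, 0, -0.02, 0, 0, 0, 0, -1, 0, -0.024, 0, 0, 0, 0, -1, 0, -0.028, 0, 0, 0, 0, -1, 0, -0.032, 0, 0, 0, 0, -1, 0, -0.035, 0, 0, 0, 0, -1, 0, -0.038, 0, 0, 0, 0, -1, 0, -0.04, 0, 0, 0, 0, -1, 0, -0.04, 0, 0, 0, 0, -1]'

```text
time_s: 4.97
position: [0.5395, 0.0029, 0.1131]
tool_rot: [[0.152, 0.988, 0.004], [0.988, -0.152, -0.001], [-0.0, 0.004, -1.0]]
ft_force: [9.1, -1.3, 1.5]
grip_width: 0.0855
```

```bash
python3 plan.py -.0545 .011 .115
python3 - <<'E'
from rig import env,eyes
import cv2
for n,(x,y) in (("side",(200,135)),):
    im=eyes.get_image(n)[y:y+120,x:x+140,::-1]; cv2.imwrite(f"pics/{n}4.png",cv2.resize(im,None,fx=5,fy=5,interpolation=cv2.INTER_CUBIC))
E
```

```text
world [ 0.6107 -0.0085  0.115 ] shift [-0.0006  0.0961 -0.0021] turn [ 0.0011  0.     -0.0001] now bin [0.0176 0.0105 0.1131] f [ 9.1  -1.26  1.5 ] t 4.9667 w 0.0855108302489567
```

View pics/side4.png

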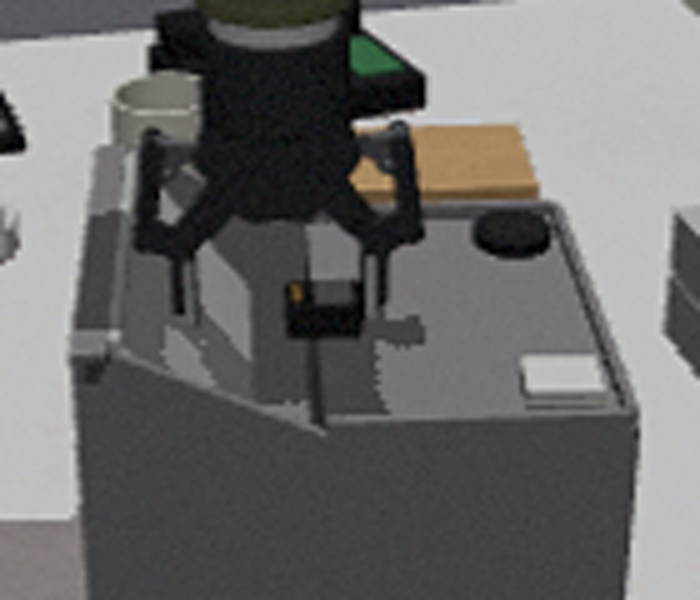

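Call:
jog_arm --deltas '[0, -0.004, 0, 0, 0, 0, -1, 0, -0.008, 0, 0, 0, 0, -1, 0, -0.012, 0, 0, 0, 0, -1, 0, -0.015, 0, 0, 0, 0, -1, 0, -0.015, 0, 0, 0, 0, -1, 0, -0.015, 0, 0, 0, 0, -1, 0, -0.015, 0, 0, 0, 0, -1]'

```text
time_s: 5.6
position: [0.5293, 0.0043, 0.1133]
tool_rot: [[0.152, 0.988, 0.005], [0.988, -0.152, -0.001], [-0.0, 0.005, -1.0]]
ft_force: [10.6, -1.7, -1.0]
grip_width: 0.0854
```

```bash
python3 plan.py -.0545 .011 .115
python3 - <<'E'
from rig import env,eyes
import cv2
for n,(x,y) in (("side",(200,135)),):
    im=eyes.get_image(n)[y:y+120,x:x+140,::-1]; cv2.imwrite(f"pics/{n}5.png",cv2.resize(im,None,fx=5,fy=5,interpolation=cv2.INTER_CUBIC))
E
```

```text
world [ 0.6107 -0.0085  0.115 ] shift [-0.0004  0.1099 -0.0017] turn [ 0.0017  0.     -0.0002] now bin [0.0279 0.0107 0.1133] f [10.64 -1.68 -1.05] t 5.6 w 0.0853616628585708
```

View pics/side5.png

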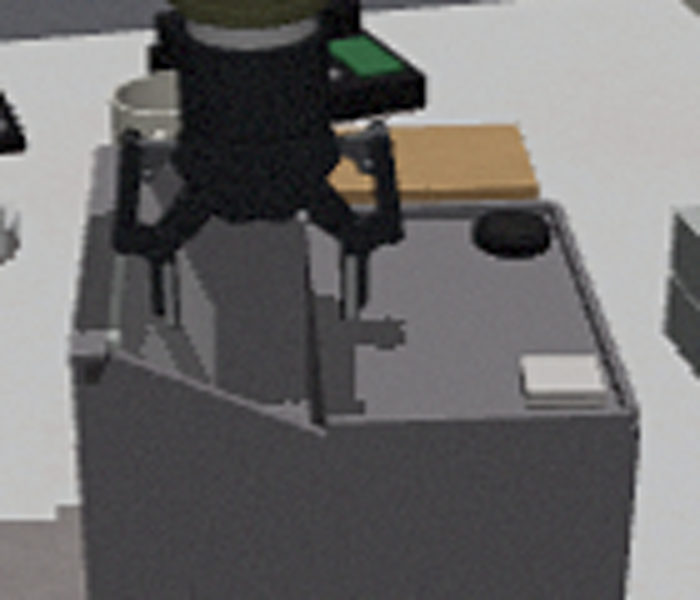

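Call:
jog_arm --deltas '[0, 0, 0, 0, 0, 0, -1, 0, 0, 0, 0, 0, 0, -1, 0, 0, 0, 0, 0, 0, -1, 0, 0.01, 0, 0, 0, 0, -1, 0, 0.02, 0, 0, 0, 0, -1, 0, 0.03, 0, 0, 0, 0, -1, 0, 0.04, 0, 0, 0, 0, -1, 0, 0.05, 0, 0, 0, 0, -1, 0, 0.06, 0, 0, 0, 0, -1, 0, 0.07, 0, 0, 0, 0, -1, 0, 0.08, 0, 0, 0, 0, -1, 0, 0.085, 0, 0, 0, 0, -1]'

```text
time_s: 6.65
position: [0.5907, -0.0049, 0.1126]
tool_rot: [[0.152, 0.988, -0.001], [0.988, -0.152, 0.0], [0.0, -0.001, -1.0]]
ft_force: [-0.2, 0.1, 2.8]
grip_width: 0.0856
```

Call:
jog_arm --deltas '[0, 0, -0.02, 0, 0, 0, -1, 0, 0, -0.05, 0, 0, 0, -1, 0, 0, -0.09, 0, 0, 0, -1, 0, 0, -0.13, 0, 0, 0, -1, 0, 0, -0.16, 0, 0, 0, -1, 0, 0, -0.16, 0, 0, 0, -1, -0.3, 0, -0.16, 0, 0, 0, -1, -0.3, 0, -0.16, 0, 0, 0, -1, -0.3, 0, -0.16, 0, 0, 0, -1, -0.3, 0, -0.16, 0, 0, 0, -1, -0.3, 0, -0.16, 0, 0, 0, -1, -0.3, 0, -0.16, 0, 0, 0, -1]'

```text
time_s: 7.65
position: [0.5546, -0.2317, 0.2312]
tool_rot: [[0.156, 0.988, -0.002], [0.988, -0.156, 0.0], [-0.0, -0.002, -1.0]]
ft_force: [-0.2, -0.3, 0.0]
grip_width: 0.0854
```

```bash
python3 plan.py -.0545 .011 .115
python3 - <<'E'
from rig import env,eyes
import cv2
import numpy as np
a=[]
for n,(x,y) in (("side",(200,155)),("top",(190,125))):
    f=eyes.get_image(n);cv2.imwrite(f"pics/{n}6.png",f[:,:,::-1]); a.append(f[y:y+120,x:x+140,::-1])
cv2.imwrite("pics/c6.png",cv2.resize(np.hstack(a),None,fx=2.8,fy=2.8,interpolation=cv2.INTER_CUBIC))
E
```

```text
world [ 0.6107 -0.0085  0.115 ] shift [0.3056 0.0279 0.1549] turn [-0.0008  0.     -0.0012] now bin [-0.033   0.2401  0.2312] f [-0.16 -0.26  0.02] t 7.65 w 0.08536037206692879
```

View pics/c6.png

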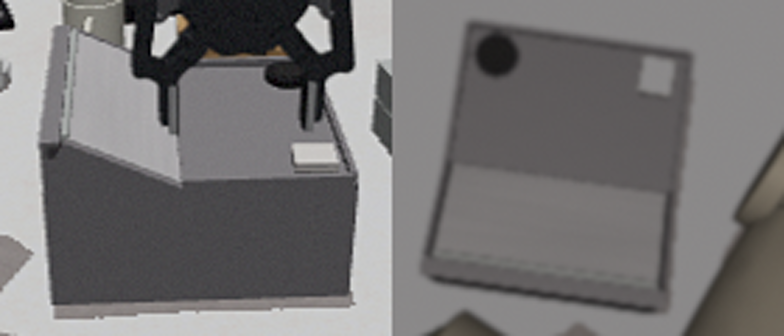

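View pics/side6.png

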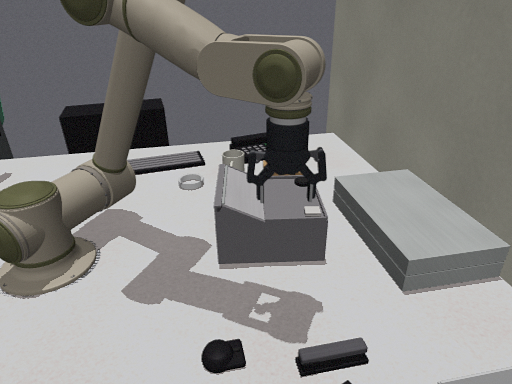

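The ledge is clear of the battery, the flap is shut at the lip, and the cap, the case and the things on the desk look unmoved. The arm is clear of everything, so I'm handing the job in.

```bash
python3 -c "
from rig import close_job
print(close_job())"
```

```text
the job is handed in; nothing more can be done
None
```

The battery is off the ledge and, as far as I can tell, in the bin, and the flap swung shut behind it. I handed the job in at about 7.7 s; no verdict is reported.

**What I did:** I set the open gripper's jaw line along the bin's x, at the battery's sideways position. The front finger wedged the flap open while the rear finger slid the battery along the ledge. I held the flap open for a moment after the battery dropped, then backed off and lifted clear.

**Last checks:**
- **Battery:** it is gone from the ledge in the last pictures. I did not see it on the bin floor, because the shut flap hides it.
- **Flap:** it looks shut, with its lower edge back at the lip. I could not measure its angle, either shut or while it was held open.
- **Other things:** in the last pictures the lens cap, card case, mouse, tape, stapler and parcel look to be where they were. The gripper partly covers the mug in the side view, and I judged all of these by eye.
- **Forces:** the wrist force reading peaked at about 11 N with the flap held open, and was near zero at the end with the arm clear.
- **Disagreement:** the fingertips looked a few mm higher in the side view than I had calculated, so I went about 4 mm lower before pushing.

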